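# Line up rock cores by height for the point load test

## Robot

A 7-joint arm with a two-finger parallel gripper is mounted at the origin on the work surface. World frame = base frame: x ahead of the robot, y to its left, z up, the work surface at z = 0. Lengths are in m, angles in rad, forces in N, time in s.
With the tool pointing down it reaches from about 0.4 to 0.85 m from the base axis. Payload 10.4 kg.
Tool frame: the origin (TCP) lies midway between the tips of the shut fingers; the grasp point (between the pads) lies 19 mm behind it; z points along the fingers, y is the line along which they close (so a half turn about z gives the same grasp; the last joint's range is limited). The gripper opens to 87 mm and grips with 3 to 60 N. Pads are 19 mm wide; open, the fingers measure 117 mm over their backs; the gripper's body (75 mm by 190 mm) begins 51 mm behind the grasp point.
Start: joints at [1.198, 0.332, -0.065, 1.46, 0.022, 1.35, -0.088], TCP at [0.214, -0.587, 0.223] pointing down, gripper open.
Joint ranges: [-2.6, 2.6], [-0.5, 2.12], [-1.47, 1.34], [0.16, 2.42], [-1.27, 4.41], [0.06, 2.06], [-2.6, 2.6]. Speed limits (rad/s): [2.22, 2.22, 2.79, 2.79, 3.14, 3.14, 3.14].

## Interface

Orientations are given as a unit quaternion [x, y, z, w].
In Python, from bench import r gives the robot as it stands.
- The arm moves only by the tool carry_out, never from a script. Its argument "steps" is a list that holds one entry, the list of rows, each a list of 6 numbers: the shift along the tool's x, y, z in cm, then the turn, a rotation vector about the tool's x, y, z in rad. In form: [[[dx, dy, dz, wx, wy, wz], ...]]. A call has 1 to 20 rows; each row is the pose to reach, as a shift and turn from the pose commanded when the call began, along the tool's axes at that moment; what a row does not reach only later rows make up. A row lasts 1/12 s, in which the tool goes at most 41.7 mm and 7.16 degrees, less where a joint would pass 70% of its speed; a pose out of reach is approached as far as the arm can. A call with a gripper value outside its range is refused whole. "hand" is the closure, from -1 (fully open) to 1 (shut), set as the call begins (left out, the last holds). The fingers move at their own pace and stop on an object; "squeeze" is the grip in N (left out, the last holds). Time passes only in rows, so rows that repeat a pose let the fingers close. It gives the time, the measured TCP pose, the force, the opening and the grip force at its end, in the units of the state.
- r.read_state(): the state, without advancing time (a new reading comes with each control period).
- r.camera(name): name is "scene" or "side" or "wrist"; returns the picture (384x512x3 uint8, red, green, blue); there is no depth.
- r.camera_params(name): a dict with "fx", "fy", "cx", "cy" (pixels), "view" (4x4, takes a point from world to camera coordinates). Camera axes: x right, y up, looking along -z (the intrinsics and any distortion apply to the point x, -y, -z); pixel columns grow to the right and rows downward; lengths in m; the calibration is good to about 2 mm. A picture is of the moment at which its call begins: read the wrist's pose just before it. camera_params takes no time and is no camera call; for the wrist camera it gives the pose at the moment of the call.
- r.close_job(): hands the job in; it is judged then, once.
The state is a dict: "time": time; "joint_positions": joint angles; "joint_vel": joint speeds; "joint_torque": joint torques, N m; "ee_pos": TCP position; "eef_rot": TCP orientation; "ft_force": force on the tool from outside, world axes, zero at the start; "torque": the same for the moment, N m; "width": finger opening in m; "grip_force": force on a finger pad.
Only numpy, scipy, OpenCV 4.12 (cv2) and the standard library are available. Lean on these libraries where they do the work, as an engineer would, in place of code of your own. Each camera call takes 0.05 s, during which the arm holds its last target. There are 200 camera calls.

## Task

Line the four rock cores up on the rail for testing, in order of height: one core standing upright in the middle of each black pad, the shortest on the pad next to the readout box and the tallest at the far end, by the cone platen. Do not tip any core over, and leave the readout and the cone where they stand.

Things in the scene. Friction and masses are not known exactly. Their poses are not given: they have to be found in the camera images.
- core_40_center (a point): Rock core 40 mm tall: a plain grey-brown stone cylinder, 48 mm in diameter like the other three, standing upright and loose on the bench; about 0.19 kg (varies by a fifth). The point is its centre, half-way up (20 mm above its foot); its z axis is the cylinder's axis.
- core_60_center (a point): Rock core 60 mm tall: a plain grey-brown stone cylinder, 48 mm in diameter like the other three, standing upright and loose on the bench; about 0.28 kg (varies by a fifth). The point is its centre, half-way up (30 mm above its foot); its z axis is the cylinder's axis.
- core_80_center (a point): Rock core 80 mm tall: a plain grey-brown stone cylinder, 48 mm in diameter like the other three, standing upright and loose on the bench; about 0.38 kg (varies by a fifth). The point is its centre, half-way up (40 mm above its foot); its z axis is the cylinder's axis.
- core_100_center (a point): Rock core 100 mm tall: a plain grey-brown stone cylinder, 48 mm in diameter like the other three, standing upright and loose on the bench; about 0.47 kg (varies by a fifth). The point is its centre, half-way up (50 mm above its foot); its z axis is the cylinder's axis.
- pad_a: One of four identical round black rubber pads, 72 mm in diameter and 4 mm thick, fixed in a straight row at 90 mm pitch on a flat aluminium rail (380 x 100 x 10 mm) that lies on the bench. Which letter is at which place in the row changes. Origin: centre of the pad's underside; its top is 4 mm higher, 14 mm above the bench. Its y axis runs along the row, z up.
- pad_b: One of four identical round black rubber pads, 72 mm in diameter and 4 mm thick, fixed in a straight row at 90 mm pitch on a flat aluminium rail (380 x 100 x 10 mm) that lies on the bench. Which letter is at which place in the row changes. Origin: centre of the pad's underside; its top is 4 mm higher, 14 mm above the bench. Its y axis runs along the row, z up.
- pad_c: One of four identical round black rubber pads, 72 mm in diameter and 4 mm thick, fixed in a straight row at 90 mm pitch on a flat aluminium rail (380 x 100 x 10 mm) that lies on the bench. Which letter is at which place in the row changes. Origin: centre of the pad's underside; its top is 4 mm higher, 14 mm above the bench. Its y axis runs along the row, z up.
- pad_d: One of four identical round black rubber pads, 72 mm in diameter and 4 mm thick, fixed in a straight row at 90 mm pitch on a flat aluminium rail (380 x 100 x 10 mm) that lies on the bench. Which letter is at which place in the row changes. Origin: centre of the pad's underside; its top is 4 mm higher, 14 mm above the bench. Its y axis runs along the row, z up.
- readout: The press's readout: a white box with a blue face, 110 mm along the row, 56 mm across it and 70 mm high, standing loose on the bench just beyond one end of the rail (which end changes), its centre about 115 mm from the centre of the nearest pad. Origin: centre of its underside; z up. It stays where it is.
- cone: Spare steel cone platen, 56 mm across its foot and 60 mm high, pointing up, standing loose on the bench just beyond the other end of the rail, its centre about 115 mm from the centre of the nearest pad. Origin: centre of its underside; z up. It stays where it is.
Not all that is in view belongs to the job. Leave any green look-alike of the part that bears core_40_center alone. Leave any purple look-alike of the part that bears core_100_center alone.

How it is judged:
By the outcome, as a careful person would: the job done as asked, in the order asked, and still so for the second after the job is handed in, with the robot touching nothing.
It also fails if it takes over 118 s, if anything falls off the work surface, if the arm or the gripper's body presses on something with over 40 N, if the wrist force passes 120 N, or if a joint passes its speed limit or range.

## Working session

There is one attempt and no reset: what is moved stays moved. The work goes in short steps, Python scripts to look and compute and a tool call to move; the robot and the scene stay as the last step left them, time stands still between calls to the robot, and variables do not carry over. Pictures are saved under pics/ and viewed, at most 14 in all, crops included, and the job is handed in when it is done.

Besides the shell and the picture viewer there is one more tool, called after "Request:" by a JSON object that holds its "method" and its "body", one argument or row to a line. carry_out: Moves the arm, as the interface text tells. Its arguments: {"type":"object","properties":{"steps":{"type":"array","items":{"type":"array","items":{"type":"array","items":{"type":"number"}}}},"hand":{"type":"number"},"squeeze":{"type":"number"}},"required":["steps"]}

```bash
mkdir -p pics; ls
python3 - <<'E'
from bench import r
import cv2,numpy as np
s=r.read_state();print(s['time'],s['ee_pos'],s['eef_rot'],s['width'])
ims=[cv2.cvtColor(r.camera(n),cv2.COLOR_RGB2BGR) for n in("scene","side")]
for n,i in zip(("scene","side"),ims):cv2.imwrite(f"pics/{n}0.png",i)
for n in("scene","side","wrist"):
  p=r.camera_params(n);print(n,{k:np.round(np.array(v),4).tolist() for k,v in p.items()})
E
```

```text
pics
0.0 [ 0.21405889 -0.58679572  0.22175228] [ 9.84738063e-01  1.74041483e-01 -1.57681657e-04 -6.96086984e-04] 0.08702183459254391
scene {'fx': 353.531, 'fy': 353.531, 'cx': 254.3992, 'cy': 191.3981, 'view': [[0.1062, 0.9943, 0.0034, -0.0894], [-0.548, 0.0557, 0.8346, 0.2381], [0.8297, -0.0905, 0.5508, -1.2891], [0.0, 0.0, 0.0, 1.0]]}
side {'fx': 416.1177, 'fy': 416.1177, 'cx': 257.4715, 'cy': 193.4525, 'view': [[-0.6989, -0.7152, -0.008, 0.398], [0.4911, -0.488, 0.7216, -0.3004], [-0.52, 0.5004, 0.6922, -0.6955], [0.0, 0.0, 0.0, 1.0]]}
wrist {'fx': 327.3399, 'fy': 327.3399, 'cx': 249.9927, 'cy': 194.3953, 'view': [[0.3433, -0.9392, -0.0015, -0.6244], [0.8948, 0.3275, -0.3034, 0.0386], [0.2855, 0.1028, 0.9529, -0.3915], [0.0, 0.0, 0.0, 1.0]]}
```

View pics/scene0.png

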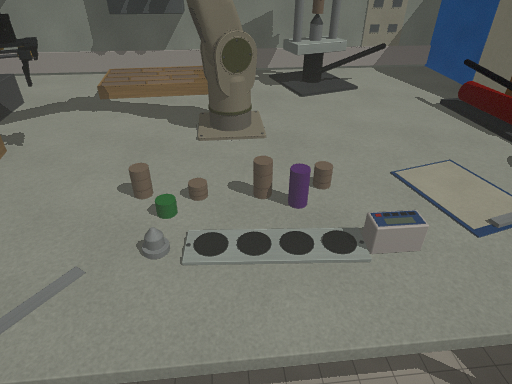

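View pics/side0.png

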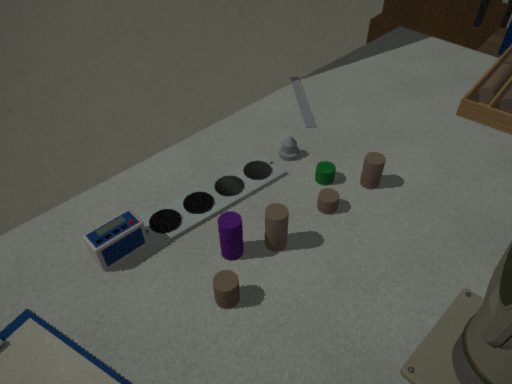

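```bash
cat > h.py <<'E'
import numpy as np,cv2
def ray(p,u,v):
    V=np.array(p['view']);R=V[:3,:3];t=V[:3,3]
    d=R.T@np.array([(u-p['cx'])/p['fx'],-(v-p['cy'])/p['fy'],-1.]);return -R.T@t,d/np.linalg.norm(d)
def onplane(p,u,v,z):
    o,d=ray(p,u,v);return o+d*(z-o[2])/d[2]
def tri(r1,r2):
    (o1,d1),(o2,d2)=r1,r2
    s=np.linalg.lstsq(np.c_[d1,-d2],o2-o1,rcond=None)[0];a=o1+s[0]*d1;b=o2+s[1]*d2
    return (a+b)/2,np.linalg.norm(a-b)
def proj(p,X):
    c=np.array(p['view'])@np.r_[X,1];return p['cx']+p['fx']*c[0]/-c[2],p['cy']+p['fy']*c[1]/c[2]
def blobs(m,amin=100,amax=1e5):
    n,l,s,c=cv2.connectedComponentsWithStats(m.astype(np.uint8))
    return [(c[i],s[i]) for i in range(1,n) if amin<s[i][4]<amax]
E
python3 - <<'E'
from bench import r
from h import *
for n in("scene","side"):
  im=cv2.imread(f"pics/{n}0.png");h=cv2.cvtColor(im,cv2.COLOR_BGR2HSV).astype(int)
  H,S,V=h[...,0],h[...,1],h[...,2]
  print(n,[h[y,x].tolist() for x,y in ([(141,185),(198,192),(262,180)] if n=="scene" else [(372,175),(328,205),(276,230),(227,292)])])
  ws=((H<18)|(H>170))&(S>45)&(V>40)
  for nm,m in(("core",ws),("black",(V<55)),("purple",(H>125)&(H<160)&(S>80)),("green",(H>45)&(H<75)&(S>100))):
    m=cv2.morphologyEx(m.astype(np.uint8),cv2.MORPH_OPEN,np.ones((3,3)))
    for c,s in blobs(m,150,2500):print(nm,np.round(c,1),s)
E
```

```text
scene [[16, 60, 94], [18, 60, 93], [18, 59, 86]]
core [153.7  75.9] [ 105   67   95   19 1008]
core [487.5  99.7] [ 458   81   54   43 1374]
core [263.7 161.8] [254 156  19  14 175]
core [324.6 166.8] [315 162  18  15 153]
black [17.5 44.1] [  0  14  38  72 971]
black [317.7  66.9] [ 270   44  116   39 1117]
black [488.9  74. ] [464  60  48  31 365]
black [479.7 117.4] [ 440   99   72   43 1030]
black [296.3 242.3] [280 231  33  23 600]
black [339.1 241.6] [323 231  34  22 598]
black [210.6 243.7] [194 233  34  23 577]
black [253.5 242.9] [237 232  33  23 592]
purple [301.7 183.6] [291 164  19  44 510]
green [167.1 204.2] [155 194  22  24 339]
side [[12, 68, 56], [13, 63, 57], [14, 70, 55], [18, 85, 45]]
core [498.3  76. ] [485  60  27  33 269]
core [326.8 196.7] [318 189  20  18 194]
core [275.8 210.7] [266 204  19  14 173]
core [223.5 283.5] [213 271  25  31 385]
black [257.1 170. ] [244 161  28  19 411]
black [376.5 177.2] [370 165  13  23 165]
black [228.9 185.6] [215 176  29  20 461]
black [198.3 202.4] [183 192  31  22 533]
black [164.6 220.9] [149 209  32  25 617]
black [278.4 238.1] [265 218  22  34 385]
black [234.9 242.9] [227 225  17  35 471]
black [122.9 246.7] [101 228  44  38 783]
black [506.4 281.2] [500 248  12  58 522]
black [231.8 297.3] [222 286  18  22 272]
black [471.  359.1] [456 330  36  54 365]
purple [230.5 235.1] [ 218  212   25   48 1020]
green [324.9 172.6] [316 161  19  24 390]
```

Run:
```python
from bench import r
from h import *
P={n:r.camera_params(n) for n in("scene","side")}
win={"scene":{80:(141,181),40:(198,189),100:(262,178),60:(322,175)},"side":{80:(372,170),40:(328,201),100:(276,227),60:(227,289)}}
C={}
for n in P:
  im=cv2.imread(f"pics/{n}0.png");h=cv2.cvtColor(im,cv2.COLOR_BGR2HSV).astype(int)
  H,S,V=h[...,0],h[...,1],h[...,2]
  m=((H<26)|(H>165))&(S>42)&(V<150)
  m=cv2.morphologyEx(m.astype(np.uint8),cv2.MORPH_OPEN,np.ones((3,3)))
  for k,(x,y) in win[n].items():
    y0,x0=y-34,x-19
    b=max(blobs(m[y0:y+34,x0:x+19],50),key=lambda b:b[1][4]);s=b[1]
    C[n,k]=(x0+s[0]+(s[2]-1)/2,y0+s[1]+(s[3]-1)/2);print(n,k,C[n,k],s[2:])
pad={"scene":[(210.6,243.7),(253.5,242.9),(296.3,242.3),(339.1,241.6)],"side":[(257.1,170),(228.9,185.6),(198.3,202.4),(164.6,220.9)]}
for k in win["side"]:print(k,tri(ray(P["scene"],*C["scene",k]),ray(P["side"],*C["side",k])))
for a,b in zip(pad["scene"],pad["side"]):print("pad",tri(ray(P["scene"],*a),ray(P["side"],*b)))
for nm,a,b in(("purple",(301.7,183.6),(230.5,235.1)),("green",(167.1,204.2),(324.9,172.6))):print(nm,tri(ray(P["scene"],*a),ray(P["side"],*b)))
```

```text
scene 80 (np.float64(140.5), np.float64(180.5)) [ 24  36 659]
scene 40 (np.float64(197.5), np.float64(188.5)) [ 20  22 379]
scene 100 (np.float64(263.0), np.float64(177.0)) [ 19  43 744]
scene 60 (np.float64(322.5), np.float64(174.5)) [ 20  28 461]
side 80 (np.float64(372.0), np.float64(170.0)) [ 25  37 678]
side 40 (np.float64(328.0), np.float64(200.5)) [ 21  26 456]
side 100 (np.float64(276.0), np.float64(227.0)) [ 23  49 961]
side 60 (np.float64(226.0), np.float64(289.0)) [ 27  39 861]
80 (array([ 0.42257589, -0.2449834 ,  0.04162872]), np.float64(0.0003667284384111292))
40 (array([ 0.44274231, -0.10376932,  0.02159993]), np.float64(0.001333478976523061))
100 (array([0.45275664, 0.06168098, 0.05215623]), np.float64(0.0032657648589430126))
60 (array([0.42360256, 0.22590982, 0.03189672]), np.float64(0.001717287811127752))
pad (array([ 0.6445863 , -0.0717075 ,  0.01148527]), np.float64(0.000785809048113637))
pad (array([0.65138101, 0.01802651, 0.01150984]), np.float64(0.0007977984761308338))
pad (array([0.6586217 , 0.10777986, 0.01149657]), np.float64(0.001385348289670045))
pad (array([0.66587076, 0.19831427, 0.01154581]), np.float64(0.0014020265201065136))
purple (array([0.50009302, 0.14807085, 0.05723727]), np.float64(0.007155952605995487))
green (array([ 0.50838069, -0.17319343,  0.02409683]), np.float64(0.0012528188314218274))
```

Request:
{"method": "carry_out", "body": {
  "steps": [
    [[15.7,-12.5,0,0,0,-0.6],[31.3,-25,0,0,0,-1.222],[31.3,-25,0,0,0,-1.222],[31.3,-25,0,0,0,-1.222],[31.3,-25,0,0,0,-1.222],[31.3,-25,0,0,0,-1.222],[31.3,-25,0,0,0,-1.222],[31.3,-25,0,0,0,-1.222],[31.3,-25,0,0,0,-1.222],[31.3,-25,0,0,0,-1.222],[31.3,-25,0,0,0,-1.222],[31.3,-25,0,0,0,-1.222],[31.3,-25,0,0,0,-1.222],[31.3,-25,0,0,0,-1.222],[31.3,-25,0,0,0,-1.222],[31.3,-25,0,0,0,-1.222],[31.3,-25,0,0,0,-1.222]]
  ],
  "hand": -1,
  "squeeze": 30
}}

```text
time: 1.52
ee_pos: [0.4222, -0.2456, 0.2225]
eef_rot: [0.707, 0.707, -0.0, -0.0]
ft_force: [-0.8, -0.4, -0.9]
width: 0.087
grip_force: 0.0
```

Run:
```python
from bench import r
import cv2,numpy as np
from h import *
s=r.read_state();print(s['time'],s['ee_pos'],s['eef_rot'],np.round(s['joint_positions'],2))
p=r.camera_params("wrist");cv2.imwrite("pics/w1.png",cv2.cvtColor(r.camera("wrist"),cv2.COLOR_RGB2BGR))
for X in([.4226,-.245,.08],[.4427,-.1038,.04]):print(proj(p,X))
```

```text
1.5167 [ 0.42224516 -0.24562098  0.22250188] [ 7.07276072e-01  7.06937448e-01 -3.33942741e-05 -2.12803167e-05] [ 0.88  0.06 -0.46  1.79  0.03  1.3   0.41]
(np.float64(251.8534788275737), np.float64(180.42325569858968))
(np.float64(273.13082351640355), np.float64(25.600885544719915))
```

View pics/w1.png

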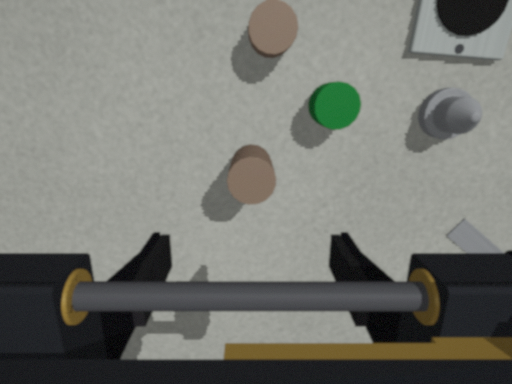

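Request:
{"method": "carry_out", "body": {
  "steps": [
    [[0.06,0.04,3,0,0,0],[0.06,0.04,6,0,0,0],[0.06,0.04,9,0,0,0],[0.06,0.04,12,0,0,0],[0.06,0.04,15,0,0,0],[0.06,0.04,17,0,0,0],[0.06,0.04,18.5,0,0,0],[0.06,0.04,19.2,0,0,0],[0.06,0.04,19.2,0,0,0],[0.06,0.04,19.2,0,0,0]]
  ]
}}

```text
time: 2.4
ee_pos: [0.4233, -0.2446, 0.031]
eef_rot: [0.707, 0.707, 0.0, 0.0]
ft_force: [-0.4, -0.5, 0.4]
width: 0.0869
grip_force: 0.0
```

Request:
{"method": "carry_out", "body": {
  "steps": [
    [[0,0,0,0,0,0],[0,0,0,0,0,0],[0,0,0,0,0,0],[0,0,0,0,0,0],[0,0,0,0,0,0],[0,0,0,0,0,0],[0,0,0,0,0,0],[0,0,0,0,0,0],[0,0,0,0,0,0],[0,0,0,0,0,0],[0,0,0,0,0,0],[0,0,0,0,0,0]]
  ],
  "hand": 1,
  "squeeze": 30
}}

```text
time: 3.4
ee_pos: [0.4232, -0.2445, 0.0307]
eef_rot: [0.707, 0.707, 0.0, 0.0]
ft_force: [1.5, -0.3, 1.3]
width: 0.0473
grip_force: 30.0
```

Request:
{"method": "carry_out", "body": {
  "steps": [
    [[0,0,-1,0,0,0],[0,0,-3,0,0,0],[0,0,-6,0,0,0],[0,0,-9,0,0,0],[0,0,-11,0,0,0],[1.5,1.3,-12,0,0,0],[4,3.5,-12,0,0,0],[6.5,5.7,-12,0,0,0],[9,7.9,-12,0,0,0],[11.5,10.1,-12,0,0,0],[14,12.3,-12,0,0,0],[16.5,14.5,-12,0,0,0],[19,16.7,-12,0,0,0],[21.5,18.8,-12,0,0,0],[24,20.8,-12,0,0,0],[25.5,22.1,-12,0,0,0],[26.25,22.8,-12,0,0,0],[26.25,22.8,-12,0,0,0],[26.25,22.8,-12,0,0,0]]
  ]
}}

```text
time: 4.98
ee_pos: [0.65, 0.0176, 0.1501]
eef_rot: [0.707, 0.707, -0.001, -0.0]
ft_force: [0.5, -0.9, -5.1]
width: 0.0472
grip_force: 30.0
```

```bash
cat > look.py <<'E'
import sys
from bench import r
import cv2,numpy as np
from h import *
s=r.read_state();print(round(s['time'],2),np.round(s['ee_pos'],4),np.round(s['eef_rot'],3),s['width'],s['grip_force'])
p=r.camera_params("wrist");im=cv2.cvtColor(r.camera("wrist"),cv2.COLOR_RGB2BGR)
cv2.imwrite(f"pics/{sys.argv[1]}.png",im)
m=cv2.morphologyEx((im.max(2)<50).astype(np.uint8),cv2.MORPH_OPEN,np.ones((3,3)))
for c,st in blobs(m,500,20000):
    if st[1]+st[3]<384:
        print(np.round(c,1),st,np.round(onplane(p,*c,.014),4))
E
python3 look.py w2
```

```text
4.98 [0.65   0.0176 0.1501] [ 0.707  0.707 -0.001 -0.   ] 0.0472223585068555 29.996780105866492
[261.1  81.5] [ 222   40   79   84 5179] [0.6578 0.108  0.014 ]
[253.  174.7] [ 217  147   72   57 2992] [0.6512 0.0254 0.014 ]
[186.6 261. ] [ 159  233   47   49 1218] [ 0.5837 -0.0655  0.014 ]
[313.4 261.7] [ 295  234   47   48 1203] [ 0.7133 -0.066   0.014 ]
[ 94.9 271.6] [  25  255  130   56 3424] [ 0.4881 -0.0782  0.014 ]
[386.7 285.9] [ 308  255  167   87 4670] [ 0.7918 -0.0941  0.014 ]
```

View pics/w2.png

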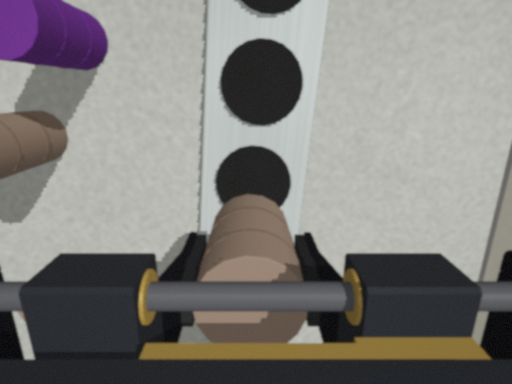

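Request:
{"method": "carry_out", "body": {
  "steps": [
    [[0,0.05,2,0,0,0],[0,0.05,4.5,0,0,0],[0,0.05,7,0,0,0],[0,0.05,8.5,0,0,0],[0,0.05,9.5,0,0,0],[0,0.05,10,0,0,0],[0,0.05,10.3,0,0,0],[0,0.05,10.45,0,0,0],[0,0.05,10.55,0,0,0],[0,0.05,10.55,0,0,0],[0,0.05,10.55,0,0,0]]
  ]
}}

```text
time: 5.95
ee_pos: [0.6516, 0.0183, 0.0458]
eef_rot: [0.707, 0.707, 0.0, 0.0]
ft_force: [0.3, 0.5, -5.0]
width: 0.0475
grip_force: 30.0
```

Request:
{"method": "carry_out", "body": {
  "steps": [
    [[0,0,0.05,0,0,0],[0,0,0.1,0,0,0],[0,0,0.13,0,0,0],[0,0,0.13,0,0,0],[0,0,0.13,0,0,0]]
  ]
}}

```text
time: 6.37
ee_pos: [0.6516, 0.0183, 0.0447]
eef_rot: [0.707, 0.707, 0.0, 0.0]
ft_force: [-2.7, -0.8, 5.9]
width: 0.0475
grip_force: 30.0
```

Request:
{"method": "carry_out", "body": {
  "steps": [
    [[0,0,0,0,0,0],[0,0,0,0,0,0],[0,0,0,0,0,0],[0,0,0,0,0,0],[0,0,0,0,0,0],[0,0,0,0,0,0],[0,0,0,0,0,0],[0,0,0,0,0,0],[0,0,-1,0,0,0],[0,0,-3,0,0,0],[0,0,-6,0,0,0],[0,0,-9,0,0,0],[0,0,-12,0,0,0],[0,0,-15,0,0,0],[0,0,-15,0,0,0],[0,0,-15,0,0,0]]
  ],
  "hand": -1
}}

```text
time: 7.7
ee_pos: [0.6522, 0.0186, 0.1966]
eef_rot: [0.707, 0.707, 0.002, 0.002]
ft_force: [-0.3, -0.2, -0.5]
width: 0.087
grip_force: 0.0
```

Request:
{"method": "carry_out", "body": {
  "steps": [
    [[0.5,-2.5,-1,0,0,0],[1.5,-6,-2.5,0,0,0],[2.5,-10,-2.5,0,0,0],[3.3,-14,-2.5,0,0,0],[4,-17.5,-2.5,0,0,0],[4.35,-19.9,-2.5,0,0,0],[4.35,-19.9,-2.5,0,0,0],[4.35,-19.9,-2.5,0,0,0],[4.35,-19.9,-2.5,0,0,0]]
  ]
}}

```text
time: 8.45
ee_pos: [0.4524, 0.0611, 0.2185]
eef_rot: [0.707, 0.707, -0.0, 0.0]
ft_force: [0.0, 0.3, 0.2]
width: 0.0869
grip_force: 0.0
```

```bash
python3 look.py w3 | head -1
python3 - <<'E'
from bench import r
from h import *
p=r.camera_params("wrist")
for X in([.4528,.0617,.1],[.4528,.0617,.0],[.4236,.2259,.06]):print(np.round(proj(p,X)))
E
```

```text
8.45 [0.4524 0.0611 0.2185] [ 0.707  0.707 -0.     0.   ] 0.08693457768941273 0.0
[252. 188.]
[251. 164.]
[218.  -9.]
```

View pics/w3.png

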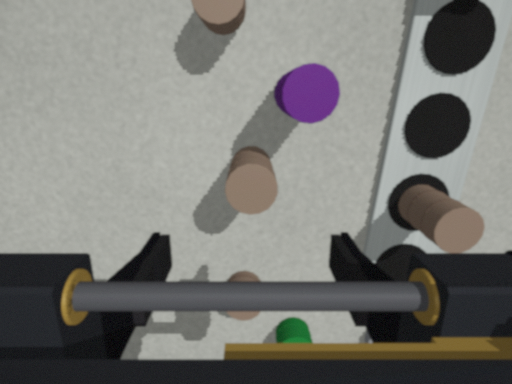

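Request:
{"method": "carry_out", "body": {
  "steps": [
    [[0.06,0.04,3,0,0,0],[0.06,0.04,6,0,0,0],[0.06,0.04,9,0,0,0],[0.06,0.04,12,0,0,0],[0.06,0.04,14.5,0,0,0],[0.06,0.04,16,0,0,0],[0.06,0.04,16.8,0,0,0],[0.06,0.04,17.2,0,0,0],[0.06,0.04,17.2,0,0,0],[0.06,0.04,17.2,0,0,0]]
  ]
}}

```text
time: 9.33
ee_pos: [0.4533, 0.0624, 0.0474]
eef_rot: [0.707, 0.707, 0.0, 0.0]
ft_force: [-0.4, 0.2, 0.7]
width: 0.0869
grip_force: 0.0
```

Request:
{"method": "carry_out", "body": {
  "steps": [
    [[0,0,0,0,0,0],[0,0,0,0,0,0],[0,0,0,0,0,0],[0,0,0,0,0,0],[0,0,0,0,0,0],[0,0,0,0,0,0],[0,0,0,0,0,0],[0,0,0,0,0,0],[0,0,0,0,0,0],[0,0,0,0,0,0],[0,0,0,0,0,0],[0,0,0,0,0,0]]
  ],
  "hand": 1,
  "squeeze": 35
}}

```text
time: 10.33
ee_pos: [0.4528, 0.0622, 0.0469]
eef_rot: [0.707, 0.707, 0.0, 0.0]
ft_force: [1.3, -0.5, 1.0]
width: 0.0473
grip_force: 35.0
```

Request:
{"method": "carry_out", "body": {
  "steps": [
    [[0,0,-1,0,0,0],[0,0,-3,0,0,0],[0,0,-6,0,0,0],[0,0,-9,0,0,0],[0,0,-12,0,0,0],[-1,1,-13,0,0,0],[-3,3,-13,0,0,0],[-5,5.5,-13,0,0,0],[-7,8,-13,0,0,0],[-9,10.5,-13,0,0,0],[-10.5,13,-13,0,0,0],[-12,15.5,-13,0,0,0],[-13,17.7,-13,0,0,0],[-13.35,18.7,-13,0,0,0],[-13.35,19.15,-13,0,0,0],[-13.35,19.15,-13,0,0,0],[-13.35,19.15,-13,0,0,0],[-13.35,19.15,-13,0,0,0]]
  ]
}}

```text
time: 11.83
ee_pos: [0.6433, -0.0703, 0.1769]
eef_rot: [0.706, 0.708, -0.0, -0.0]
ft_force: [0.7, -0.4, -5.5]
width: 0.0475
grip_force: 35.0
```

Request:
{"method": "carry_out", "body": {
  "steps": [
    [[0,0,2,0,0,0],[0,0,4.5,0,0,0],[0,0,7,0,0,0],[0,0,9,0,0,0],[0,0,10.3,0,0,0],[0,0,10.9,0,0,0],[0,0,11.2,0,0,0],[0,0,11.4,0,0,0],[0,0,11.5,0,0,0],[0,0,11.6,0,0,0],[0,0,11.6,0,0,0],[0,0,11.6,0,0,0]]
  ]
}}

```text
time: 12.83
ee_pos: [0.6445, -0.0712, 0.0613]
eef_rot: [0.707, 0.707, 0.0, 0.0]
ft_force: [-0.4, -0.2, -5.7]
width: 0.0474
grip_force: 35.0
```

Request:
{"method": "carry_out", "body": {
  "steps": [
    [[-0.05,0,0.04,0,0,0],[-0.05,0,0.08,0,0,0],[-0.05,0,0.1,0,0,0],[-0.05,0,0.1,0,0,0]]
  ]
}}

```text
time: 13.17
ee_pos: [0.6446, -0.0714, 0.0609]
eef_rot: [0.707, 0.707, 0.0, 0.0]
ft_force: [-2.8, 0.6, 5.2]
width: 0.047
grip_force: 35.0
```

Request:
{"method": "carry_out", "body": {
  "steps": [
    [[0,0,0,0,0,0],[0,0,0,0,0,0],[0,0,0,0,0,0],[0,0,0,0,0,0],[0,0,0,0,0,0],[0,0,0,0,0,0],[0,0,0,0,0,0],[0,0,0,0,0,0],[0,0,-1,0,0,0],[0,0,-3,0,0,0],[0,0,-6,0,0,0],[0,0,-9,0,0,0],[0,0,-12,0,0,0],[0,0,-15,0,0,0],[0,0,-15,0,0,0],[0,0,-15,0,0,0]]
  ],
  "hand": -1
}}

```text
time: 14.5
ee_pos: [0.6452, -0.0714, 0.2125]
eef_rot: [0.707, 0.707, 0.001, 0.002]
ft_force: [-0.4, -0.4, -0.2]
width: 0.0869
grip_force: 0.0
```

Request:
{"method": "carry_out", "body": {
  "steps": [
    [[-0.5,-2.5,-0.5,0,0,0],[-1,-6,-0.5,0,0,0],[-1.7,-10,-0.5,0,0,0],[-2.4,-14,-0.5,0,0,0],[-3,-17.5,-0.5,0,0,0],[-3.2,-20.2,-0.5,0,0,0],[-3.2,-20.2,0,0,0,0],[-3.2,-20.2,3,0,0,0],[-3.2,-20.2,6.5,0,0,0],[-3.2,-20.2,10,0,0,0],[-3.2,-20.2,13.5,0,0,0],[-3.2,-20.2,16,0,0,0],[-3.2,-20.2,18,0,0,0],[-3.2,-20.2,19.3,0,0,0],[-3.2,-20.2,20,0,0,0],[-3.2,-20.2,20.2,0,0,0],[-3.2,-20.2,20.2,0,0,0],[-3.2,-20.2,20.2,0,0,0]]
  ]
}}

```text
time: 16.0
ee_pos: [0.4428, -0.1038, 0.0083]
eef_rot: [0.707, 0.708, 0.0, 0.0]
ft_force: [0.5, -0.3, -0.0]
width: 0.0874
grip_force: 0.0
```

Request:
{"method": "carry_out", "body": {
  "steps": [
    [[0,0,0,0,0,0],[0,0,0,0,0,0],[0,0,0,0,0,0],[0,0,0,0,0,0],[0,0,0,0,0,0],[0,0,0,0,0,0],[0,0,0,0,0,0],[0,0,0,0,0,0],[0,0,0,0,0,0],[0,0,0,0,0,0],[0,0,0,0,0,0],[0,0,0,0,0,0]]
  ],
  "hand": 1,
  "squeeze": 30
}}

```text
time: 17.0
ee_pos: [0.4424, -0.1039, 0.0078]
eef_rot: [0.707, 0.707, 0.0, 0.0]
ft_force: [1.4, 0.4, 1.0]
width: 0.0477
grip_force: 30.0
```

Request:
{"method": "carry_out", "body": {
  "steps": [
    [[0,0,-1.5,0,0,0],[0,0,-4.5,0,0,0],[0,0,-8,0,0,0],[0,0,-11,0,0,0],[1.2,0.9,-12.5,0,0,0],[3.6,2.7,-13,0,0,0],[6,4.4,-13,0,0,0],[8.4,6.2,-13,0,0,0],[10.8,8,-13,0,0,0],[13.2,9.8,-13,0,0,0],[15.6,11.5,-13,0,0,0],[18,13.3,-13,0,0,0],[20.4,15.1,-13,0,0,0],[22.8,16.8,-13,0,0,0],[25.2,18.6,-13,0,0,0],[27.6,20.4,-13,0,0,0],[29.4,21.8,-13,0,0,0],[30.2,22.35,-13,0,0,0],[30.2,22.35,-13,0,0,0],[30.2,22.35,-13,0,0,0]]
  ]
}}

```text
time: 18.67
ee_pos: [0.6648, 0.1981, 0.1369]
eef_rot: [0.707, 0.708, -0.001, -0.0]
ft_force: [0.1, 0.6, -1.8]
width: 0.0477
grip_force: 30.0
```

Request:
{"method": "carry_out", "body": {
  "steps": [
    [[0,0,2,0,0,0],[0,0,4.5,0,0,0],[0,0,7,0,0,0],[0,0,9,0,0,0],[0,0,10.3,0,0,0],[0,0,10.9,0,0,0],[0,0,11.2,0,0,0],[0,0,11.4,0,0,0],[0,0,11.5,0,0,0],[0,0,11.6,0,0,0],[0,0,11.6,0,0,0],[0,0,11.6,0,0,0]]
  ]
}}

```text
time: 19.67
ee_pos: [0.6657, 0.1985, 0.0223]
eef_rot: [0.707, 0.707, 0.0, 0.0]
ft_force: [-0.0, 0.1, -2.4]
width: 0.0472
grip_force: 30.0
```

Request:
{"method": "carry_out", "body": {
  "steps": [
    [[0,0,0.04,0,0,0],[0,0,0.08,0,0,0],[0,0,0.1,0,0,0],[0,0,0.1,0,0,0]]
  ]
}}

```text
time: 20.0
ee_pos: [0.6658, 0.1985, 0.022]
eef_rot: [0.707, 0.707, 0.0, 0.0]
ft_force: [-3.2, -2.2, 6.7]
width: 0.0473
grip_force: 30.0
```

Request:
{"method": "carry_out", "body": {
  "steps": [
    [[0,0,0,0,0,0],[0,0,0,0,0,0],[0,0,0,0,0,0],[0,0,0,0,0,0],[0,0,0,0,0,0],[0,0,0,0,0,0],[0,0,0,0,0,0],[0,0,0,0,0,0],[0,0,-1,0,0,0],[0,0,-3,0,0,0],[0,0,-6,0,0,0],[0,0,-9,0,0,0],[0,0,-12,0,0,0],[0,0,-15,0,0,0],[0,0,-18,0,0,0],[0,0,-19,0,0,0],[0,0,-19,0,0,0],[0,0,-19,0,0,0]]
  ],
  "hand": -1
}}

```text
time: 21.5
ee_pos: [0.6655, 0.1985, 0.211]
eef_rot: [0.707, 0.707, 0.0, 0.0]
ft_force: [-0.3, -0.8, -1.1]
width: 0.0873
grip_force: 0.0
```

Request:
{"method": "carry_out", "body": {
  "steps": [
    [[0.5,-2.5,0,0,0,0],[1.5,-6,0,0,0,0],[2,-10,0,0,0,0],[2.5,-14,0,0,0,0],[2.7,-18,0,0,0,0],[2.75,-22,0,0,0,0],[2.75,-24.2,0,0,0,0],[2.75,-24.2,0.5,0,0,0],[2.75,-24.2,3.5,0,0,0],[2.75,-24.2,7,0,0,0],[2.75,-24.2,10.5,0,0,0],[2.75,-24.2,13.5,0,0,0],[2.75,-24.2,16,0,0,0],[2.75,-24.2,18,0,0,0],[2.75,-24.2,19,0,0,0],[2.75,-24.2,19.3,0,0,0],[2.75,-24.2,19.3,0,0,0],[2.75,-24.2,19.3,0,0,0]]
  ]
}}

```text
time: 23.0
ee_pos: [0.4239, 0.2259, 0.0184]
eef_rot: [0.707, 0.707, 0.0, 0.0]
ft_force: [-0.1, 0.1, 1.2]
width: 0.0873
grip_force: 0.0
```

Request:
{"method": "carry_out", "body": {
  "steps": [
    [[0,0,0,0,0,0],[0,0,0,0,0,0],[0,0,0,0,0,0],[0,0,0,0,0,0],[0,0,0,0,0,0],[0,0,0,0,0,0],[0,0,0,0,0,0],[0,0,0,0,0,0],[0,0,0,0,0,0],[0,0,0,0,0,0],[0,0,0,0,0,0],[0,0,0,0,0,0]]
  ],
  "hand": 1,
  "squeeze": 30
}}

```text
time: 24.0
ee_pos: [0.4235, 0.2256, 0.0178]
eef_rot: [0.707, 0.707, 0.0, 0.0]
ft_force: [0.8, -0.3, 1.7]
width: 0.0471
grip_force: 30.0
```

Request:
{"method": "carry_out", "body": {
  "steps": [
    [[0,0,-1.5,0,0,0],[0,0,-4.5,0,0,0],[0,0,-8,0,0,0],[0,0,-11,0,0,0],[0,0,-14,0,0,0],[0,1,-15,0,0,0],[0,3.5,-15,0,0,0],[0,6,-15,0,0,0],[-1,9,-15,0,0,0],[-2.5,12,-15,0,0,0],[-4.5,15,-15,0,0,0],[-6.5,18,-15,0,0,0],[-8.5,20.5,-15,0,0,0],[-10.5,22.5,-15,0,0,0],[-11.5,23.3,-15,0,0,0],[-11.8,23.5,-15,0,0,0],[-11.8,23.5,-15,0,0,0],[-11.8,23.5,-15,0,0,0]]
  ]
}}

```text
time: 25.5
ee_pos: [0.6574, 0.1095, 0.1675]
eef_rot: [0.706, 0.708, -0.0, -0.001]
ft_force: [-0.4, 0.1, -3.4]
width: 0.0476
grip_force: 30.0
```

Request:
{"method": "carry_out", "body": {
  "steps": [
    [[0,0,2,0,0,0],[0,0,4.5,0,0,0],[0,0,7,0,0,0],[0,0,9.5,0,0,0],[0,0,11.5,0,0,0],[0,0,12.7,0,0,0],[0,0,13.1,0,0,0],[0,0,13.4,0,0,0],[0,0,13.5,0,0,0],[0,0,13.6,0,0,0],[0,0,13.6,0,0,0],[0,0,13.6,0,0,0]]
  ]
}}

```text
time: 26.5
ee_pos: [0.659, 0.108, 0.0327]
eef_rot: [0.707, 0.707, 0.0, 0.0]
ft_force: [-0.0, 0.4, -2.3]
width: 0.0472
grip_force: 30.0
```

Request:
{"method": "carry_out", "body": {
  "steps": [
    [[0,0,0.04,0,0,0],[0,0,0.09,0,0,0],[0,0,0.12,0,0,0],[0,0,0.12,0,0,0]]
  ]
}}

```text
time: 26.83
ee_pos: [0.6589, 0.1079, 0.0319]
eef_rot: [0.707, 0.707, 0.0, 0.0]
ft_force: [-4.1, 0.0, 6.6]
width: 0.0473
grip_force: 30.0
```

Request:
{"method": "carry_out", "body": {
  "steps": [
    [[0,0,0,0,0,0],[0,0,0,0,0,0],[0,0,0,0,0,0],[0,0,0,0,0,0],[0,0,0,0,0,0],[0,0,0,0,0,0],[0,0,0,0,0,0],[0,0,0,0,0,0],[0,0,-1,0,0,0],[0,0,-3,0,0,0],[0,0,-6,0,0,0],[0,0,-9,0,0,0],[0,0,-12,0,0,0],[0,0,-15,0,0,0],[0,0,-18,0,0,0],[0,0,-18,0,0,0]]
  ],
  "hand": -1
}}

```text
time: 28.17
ee_pos: [0.6607, 0.1091, 0.2184]
eef_rot: [0.707, 0.707, 0.004, 0.003]
ft_force: [0.2, 0.9, 1.4]
width: 0.087
grip_force: 0.0
```

Request:
{"method": "carry_out", "body": {
  "steps": [
    [[0,-4,-3,0,0,0],[-1.5,-7,-5,0,0,0],[-4,-10,-6,0,0,0],[-7,-13,-6,0,0,0],[-10,-16,-6,0,0,0],[-13,-19,-6,0,0,0],[-16,-22,-6,0,0,0],[-19,-24,-6,0,0,0],[-22,-24,-6,0,0,0],[-25,-24,-6,0,0,0],[-28,-24,-6,0,0,0],[-31,-24,-6,0,0,0],[-34,-24,-6,0,0,0],[-34,-24,-6,0,0,0],[-34,-24,-6,0,0,0]]
  ]
}}

```text
time: 29.42
ee_pos: [0.4185, -0.2333, 0.2707]
eef_rot: [0.708, 0.707, 0.0, -0.0]
ft_force: [0.2, 0.9, -0.4]
width: 0.087
grip_force: 0.0
```

Run:
```python
from bench import r
from h import *
P={};I=[]
W={40:(.6659,.1983),60:(.6585,.1079),80:(.6514,.0180),100:(.6446,-.0717)}
for n,f,in(("scene",3),("side",3)):
  im=cv2.cvtColor(r.camera(n),cv2.COLOR_RGB2BGR);p=r.camera_params(n);P[n]=p
  h=cv2.cvtColor(im,cv2.COLOR_BGR2HSV).astype(int);H,S,V=h[...,0],h[...,1],h[...,2]
  m=cv2.morphologyEx((((H<26)|(H>165))&(S>38)&(V<150)&(V>30)).astype(np.uint8),cv2.MORPH_OPEN,np.ones((3,3)))
  for b in blobs(m,120,2000):print(n,np.round(b[0],1),b[1])
  for k,w in W.items():print(k,'pred centre',np.round(proj(p,[*w,.014+k/2000]),1))
  c=im[130:270,170:440] if n=="scene" else im[110:260,80:350]
  I.append(cv2.resize(c,(800,300 if 0 else int(800*c.shape[0]/c.shape[1])))[:420])
I=[cv2.resize(i,(540,int(540*i.shape[0]/i.shape[1]))) for i in I]
cv2.imwrite("pics/end.png",np.vstack(I))
```

```text
scene [317.8   6.3] [313   0  11  14 149]
scene [107.4  86.6] [ 97  69  22  30 435]
scene [487.5  99.8] [ 458   81   54   44 1383]
scene [235.  130.6] [198 111  68  29 736]
scene [208.4 222.8] [ 195  197   27   54 1195]
scene [253.9 226.5] [242 205  24  45 976]
scene [297.5 229.8] [286 212  25  37 780]
scene [341. 233.] [329 219  25  29 611]
40 pred centre [340.2 233.4]
60 pred centre [297.1 230.2]
80 pred centre [253.3 227.1]
100 pred centre [208.7 224. ]
side [387.   10.6] [380   0  14  22 219]
side [380.1  38.8] [363  33  36  13 144]
side [256.8 152.6] [248 132  19  43 717]
side [227.4 171.8] [218 154  21  38 663]
side [196.6 192.2] [186 176  23  33 610]
side [162.5 214. ] [151 201  24  27 523]
40 pred centre [162.6 214.1]
60 pred centre [196.5 192.5]
80 pred centre [227.8 172.5]
100 pred centre [256.8 153.8]
```

View pics/end.png

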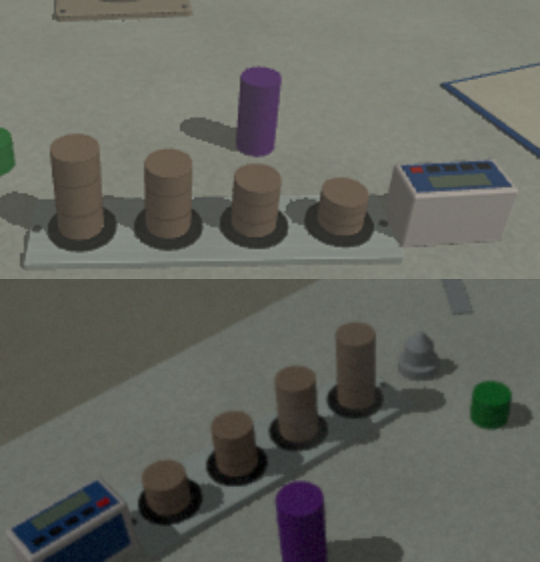

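All four cores stand upright and centred on their pads. They run from the shortest by the readout to the tallest by the cone, each within about 1.5 px of its predicted centre in both views.

```bash
python3 -c "
from bench import r
print(r.close_job())"
```

```text
the job is handed in; nothing more can be done
None
```

The job is handed in: the 40, 60, 80 and 100 mm cores stand upright in the middle of their pads, shortest by the readout and tallest by the cone, in about 30 s, with the readout, cone, green and purple pieces never handled.

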